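# Clear the spent air stone and pack the aquarium service caddy

### The job

Pack the service caddy beside the glass shelf in layers. Push the spent air stone along the shelf and over the edge so that it drops into the caddy (push it, do not pick it up), then lift the divider tray from the table on the shelf's other side and seat it fully home and level in the caddy's mouth, its two lips resting on the rim, and then take the white ceramic bubble counter base off the turntable and set it down gently, upright, on the floor of the tray beside the handle. Leave everything else standing where it is.

Things in the scene. Friction and masses are not known exactly. Their poses are not given: they have to be found in the camera images.
- shelf: Fixed frosted glass shelf on four steel feet, 300 x 300 mm, top surface 100 mm above the table. Origin on the table under its centre; x and y along its edges (y to its left edge seen from the robot). Left and right edges at y = +150 and -150 mm. The half nearer the robot (x below -30 mm) is a free lane along y; the turntable is on the far half.
- air_stone: Spent air stone: a grey mineral bar 90 mm long (x) x 36 mm wide (y) x 20 mm high, about 0.11 kg, with a short black hose stub at its +x end (sight only), lying loose in the lane on the shelf with its length roughly across the lane. Origin at the centre of its underside.
- caddy: Service caddy: fixed open white plastic box, outside 148 x 148 mm, 88 mm high, walls and floor 4 mm, on the table right against the left or the right edge of the shelf (gap 3 to 13 mm; either side), in line with the lane; its rim is 12 mm below the shelf's top surface. Origin under its centre at table level, axes along the shelf's to within 2 degrees.
- tray: Loose grey divider tray, 0.22 kg, on the table on the shelf's side opposite the caddy. 130 x 130 mm, walls and floor 3 mm, 25 mm high. On its +x and -x sides a lip 3 mm thick sticks out 14 mm, underside 22 mm above the tray's underside; lips go on the caddy's +x and -x walls (either way round): seated, its underside is 66 mm above the table. Origin: centre of underside.
- tray_handle (a point): Centre of the tray's handle bar, 47 mm above the tray's underside. Bar 76 mm long along the tray's x, 12 mm wide in y, 14 mm high (top at 54 mm), open below but for a post under each end; pinch it across y from above. It divides the tray floor into two halves, each 56 mm (y) by 124 mm (x).
- turntable: Grey plastic turntable on the far half of the shelf, disc 160 mm across, top 18 mm above the shelf; it turns about its centre with a little friction. Origin at its centre on the shelf's top surface. Four small things stand on it, each 55 mm from the centre and 78 mm from its neighbours; which stands where varies.
- counter_base: White ceramic bubble counter base, loose on the turntable, 0.09 kg: a round foot 40 mm across and 12 mm high, narrowing to a plain round neck 26 mm across from 18 mm up to its top at 58 mm. Origin at the centre of its underside.
- diffuser: Bystander on the turntable: glass CO2 diffuser, bell 40 mm across with a bent thin stem, 65 mm high. Origin at the centre of its underside.
- pipette_holder: Bystander on the turntable: stainless steel pipette holder, 40 x 26 mm, two plates with two glass tubes, 56 mm high. Origin at the centre of its underside.
- drop_checker: Bystander on the turntable: clear acrylic ball 30 mm across on a flat foot 36 mm across, 47 mm high. Origin at the centre of its underside.
- ornament: Bystander at the far edge of the shelf: blue plastic arch 26 x 46 mm, 46 mm high. Origin at the centre of its underside.
- dosing_bottle_a: Bystander on the table to the left: black bottle 48 mm across, 120 mm high. Origin at the centre of its underside.
- dosing_bottle_b: Bystander on the table to the right: amber bottle 40 mm across, 100 mm high. Origin at the centre of its underside.
- food_jar: Bystander on the table to the right: clear jar 50 mm across, 80 mm high. Origin at the centre of its underside.
There are look-alikes about, which are no part of the job. Of the things shaped like the caddy, the white one is meant.

How it is judged (in metres and radians):
On the way, in this order (a step that is already met when the one before it is completed fails the run):
1. the air stone lies in the caddy (x of air_stone in the frame of caddy between -0.074 and 0.074 m and y of air_stone in the frame of caddy between -0.074 and 0.074 m and z of air_stone in the frame of caddy below 0.05 m and linear speed of air_stone below 0.05 m/s), for 0.2 s.
2. the divider tray is seated in the caddy over it, lips on the rim (all of step 1 and z of tray in the frame of caddy between 0.06 and 0.07 m and horizontal distance between tray and caddy below 0.012 m and angle between tray's own z axis and vertical below 0.06 rad and linear speed of tray below 0.05 m/s), for 0.2 s.
At the end, for the whole second after the job is handed in: Stone inside the caddy, origin under 50 mm above the caddy's; tray seated: underside 60 to 70 mm above the caddy's, centres within 12 mm, level to 0.06 rad; ceramic base on the tray floor: 0 to 7 mm above the tray's underside, upright to 0.1 rad, within its walls; all at rest (all of step 2 and x of counter_base in the frame of tray between -0.062 and 0.062 m and y of counter_base in the frame of tray between -0.062 and 0.062 m and z of counter_base in the frame of tray between 0 and 0.007 m and angle between counter_base's own z axis and vertical below 0.1 rad and linear speed of counter_base below 0.03 m/s); the robot touches nothing.
It fails at once if the air stone is lifted off the shelf instead of pushed (height (world z) of air_stone above 0.135 m).
It fails at once if the ceramic base is set down hard on the tray (over 40 N) (contact force between counter_base and tray above 40 N).
It fails at once if another thing on the turntable is shifted more than 4 cm or tipped (distance of any of diffuser, pipette_holder, drop_checker from where it was at the start of the episode above 0.04 m or angle between any of diffuser, pipette_holder, drop_checker's own z axis and vertical above 0.4 rad).
It fails at once if the ornament, a bottle or the jar is shifted more than 4 cm or tipped (distance of any of ornament, dosing_bottle_a, dosing_bottle_b, food_jar from where it was at the start of the episode above 0.04 m or angle between any of ornament, dosing_bottle_a, dosing_bottle_b, food_jar's own z axis and vertical above 0.4 rad).
It fails at once if the ceramic base is dropped (falls free for more than about 1 cm) (contact force between counter_base and anything else below 0.05 N and linear speed of counter_base above 0.4 m/s).
It also fails if it takes over 72 s, if anything falls off the work surface, if the arm or the gripper's body presses on something with over 40 N, if the wrist force passes 120 N, or if a joint passes its speed limit or range.

### The arm

A 6-joint arm with a two-finger parallel gripper is mounted at the origin on the work surface. World frame = base frame: x ahead of the robot, y to its left, z up, the work surface at z = 0. Lengths are in mm, angles in rad, forces in N, time in s.
With the tool pointing down it reaches from about 425 to 950 mm from the base axis. Payload 3.5 kg.
Tool frame: the origin (TCP) lies at the very end of the fingers, on their centre line; the grasp point (between the pads) lies 19 mm behind it (r.tcp_to_grasp is the z of the grasp point in the tool frame, in mm); z points along the fingers, y is the direction in which the jaws open and shut (so a half turn about z gives the same grasp; the last joint's range is limited). The gripper opens to 85 mm and grips with 20 to 120 N. Pads are 22 mm wide; open, the fingers measure 114 mm over their backs; the gripper's body (76 mm by 85 mm) begins 54 mm behind the grasp point. The pads swing forward as they close: fully open they stand 13 mm farther back than shut.
Start: joints at [-1.303, 0.286, 1.577, -0, 1.279, -0.15], TCP at [273.903, -616.914, 231.325] pointing down, gripper open.
Joint ranges: [-2.77, 2.77], [-0.9, 2.22], [0.21, 2.48], [-1.53, 4.67], [0.24, 2.81], [-2.84, 2.84]. Speed limits (rad/s): [2.79, 2.79, 3.14, 3.14, 3.14, 3.14].

### API

Orientations are given as [roll, pitch, yaw] about the fixed x, y, z axes, in that order (R = Rz(yaw) Ry(pitch) Rx(roll)).
In Python, from station import r, vision gives the robot as it stands.
- The arm moves only by the shell command python3 -m inch 'ROWS' [FORCE]. ROWS is text: rows parted by semicolons, each of 7 numbers parted by spaces: the shift along the tool's x, y, z in m, then the turn, a rotation vector about the tool's x, y, z in degrees, then the closure, from -1 (fully open) to 1 (shut), so that 0 is half open. In form: x y z ax ay az claw; .... A call has 1 to 5 rows; each row is the pose to reach, as a shift and turn from the pose measured when the call began, along the tool's axes at that moment; what a row does not reach only later rows make up. A row lasts 1/8 s, in which the tool goes at most 62.5 mm and 10.7 degrees, less where a joint would pass 70% of its speed; a pose out of reach is approached as far as the arm can. A call with a gripper value outside its range is refused whole. The fingers move at their own pace and stop on an object; FORCE is the grip in N (left out, the last holds). Time passes only in rows, so rows that repeat a pose let the fingers close. It gives the time, the measured TCP pose, the force and the opening at its end, in the units of the state.
- r.observe(): the state, without advancing time (a new reading comes with each control period).
- vision.camera(name): name is "scene" or "side" or "wrist"; returns the picture (400x640x3 uint8, blue, green, red); there is no depth.
- vision.camera_params(name): a dict with "K" (3x3 intrinsics, pixels), "rvec" (rotation vector, rad) and "tvec" (3), from world to camera coordinates, as OpenCV has them. Camera axes: x right, y down, z forward; pixel columns grow to the right and rows downward; lengths in mm; the calibration is good to about 2 mm. A picture is of the moment at which its call begins: read the wrist's pose just before it. camera_params takes no time and is no camera call; for the wrist camera it gives the pose at the moment of the call.
- r.sign_off(): hands the job in, once; it reports no verdict.
The state is a dict: "clock": time; "qpos": joint angles; "qvel": joint speeds; "joint_efforts": joint torques, N m; "tcp_pos": TCP position; "tcp_rot": TCP orientation; "ft_force": force on the tool from outside, world axes, zero at the start; "moment": the same for the moment, N m; "opening": opening from 0.0 (shut) to 1.0 (fully open).
Only numpy, scipy, OpenCV 4.12 (cv2) and the standard library are available. Lean on these libraries where they do the work, as an engineer would, in place of code of your own. Each camera call takes 0.05 s, during which the arm holds its last target. There are 200 camera calls.

## Working session

There is one attempt and no reset: what is moved stays moved. The work goes in short steps, Python scripts to look and compute and a shell command to move; the robot and the scene stay as the last step left them, time stands still between calls to the robot, and variables do not carry over. Pictures are saved under pics/ and viewed, about 8 in all and at most 12, crops included, and the job is handed in when it is done.

```bash
ls; mkdir -p pics
python3 - <<'E'
from station import r, vision
import cv2
s=r.observe();print(s)
for n in ("scene","side"):
    cv2.imwrite(f"pics/{n}0.png",vision.camera(n)); p=vision.camera_params(n); print(n,p)
E
```

```text
pics
{'clock': 0.0, 'qpos': array([-1.30296377e+00,  2.87157064e-01,  1.57820051e+00,  3.05752442e-05,
        1.27858597e+00, -1.50006293e-01]), 'qvel': array([-0.00090576, -0.00020718, -0.00132564, -0.00052385, -0.00083294,
       -0.00124202]), 'joint_efforts': array([ 7.56532845e-04, -4.05978549e+01, -2.92624784e+01, -3.54960196e-05,
        5.88457537e-03,  2.20653853e-06]), 'tcp_pos': array([ 273.75829474, -616.26910641,  229.94018247]), 'tcp_rot': array([-3.13927253e+00, -3.80256938e-04,  4.17829569e-01]), 'ft_force': array([ 0.07905105, -0.69816299, -0.00239908]), 'moment': array([-0.00853365,  0.01936835, -0.01116964]), 'opening': 1.0025932712113867}
scene {'K': array([[426.22615493,   0.        , 314.86987825],
       [  0.        , 426.22615493, 201.63538665],
       [  0.        ,   0.        ,   1.        ]]), 'rvec': array([ 2.0146834 ,  1.15163677, -0.56374516]), 'tvec': array([-236.67234347, -161.88673985, 1706.99086648])}
side {'K': array([[399.98036827,   0.        , 319.31680524],
       [  0.        , 399.98036827, 200.97289971],
       [  0.        ,   0.        ,   1.        ]]), 'rvec': array([ 0.08980744, -2.68565598,  1.51966943]), 'tvec': array([ 455.83106582,   93.22072739, 1021.01436167])}
```

View pics/scene0.png

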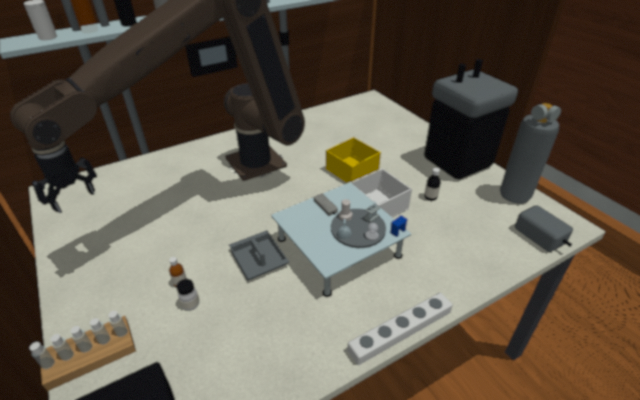

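View pics/side0.png

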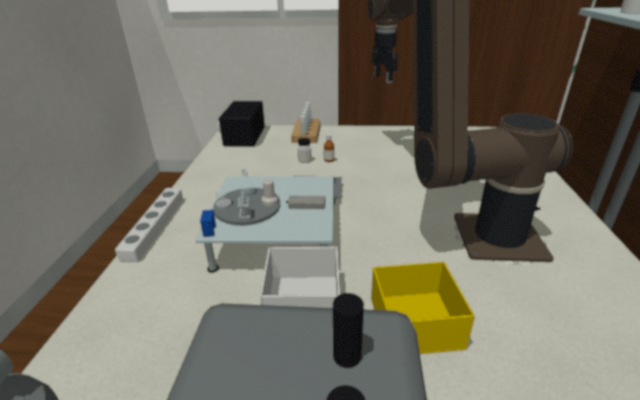

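The caddy (white) is on the shelf's left at about (383,193) in the scene picture. The stone is at (326,204), the tray on the right side at (258,255) and the turntable at (358,228). I'll enlarge both views.

```bash
cat > h.py <<'E'
import cv2, numpy as np
from station import r, vision
def ray(px,p):
    R=cv2.Rodrigues(p["rvec"])[0]; t=np.array(p["tvec"]).ravel()
    d=R.T@np.linalg.inv(p["K"])@np.array([px[0],px[1],1.]); return -R.T@t,d
def toz(px,z,p):
    c,d=ray(px,p); return (c+d*(z-c[2])/d[2])[:2]
def proj(X,p): return cv2.projectPoints(np.array(X,float).reshape(-1,1,3),p["rvec"],p["tvec"],p["K"],None)[0].reshape(-1,2)
def shelfR(a): return np.array([[np.cos(a),-np.sin(a)],[np.sin(a),np.cos(a)]])
E
python3 - <<'E'
import cv2,numpy as np
a=cv2.imread("pics/scene0.png")[160:300,220:420]; b=cv2.imread("pics/side0.png")[160:320,190:350]
cv2.imwrite("pics/crop0.png",cv2.resize(a,(800,560),interpolation=cv2.INTER_CUBIC))
cv2.imwrite("pics/crop1.png",cv2.resize(b,(600,600),interpolation=cv2.INTER_CUBIC))
E
```

```text
(no output)
```

View pics/crop0.png

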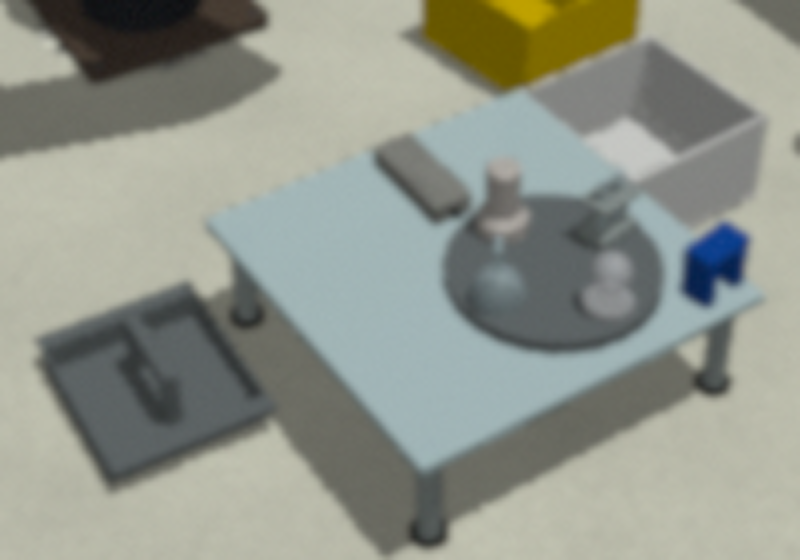

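Run:
```python
from h import *
p=vision.camera_params("scene")
f=lambda u,v,z: toz((220+(u+.5)/4-.5,160+(v+.5)/4-.5),z,p)
C=[f(*q,100) for q in((208,222),(525,92),(762,298),(427,470))]
for c in C: print("shelf",c.round(),)
c=np.mean(C,0); e=(C[1]-C[0]+C[2]-C[3]); a=np.arctan2(-e[0],e[1]); e2=(C[3]-C[0]+C[2]-C[1]);print(c,np.degrees(a),np.degrees(np.arctan2(e2[1],e2[0])),np.linalg.norm(e)/2,np.linalg.norm(e2)/2)
R=shelfR(a)
for n,q in dict(stoneA=(395,140,120),stoneB=(455,195,120),baseTop=(503,167,158),tt=(553,270,118),trA=(190,285,25),trB=(42,343,25),trC=(110,480,25),trD=(270,402,25),barA=(133,322,54),barB=(165,392,54),cadA=(650,42,88),cadB=(765,118,88)).items():
    w=f(*q); print(n,w.round(),"shelf",(R.T@(w-c)).round())
w=vision.camera_params("wrist"); print(w)
Rw=cv2.Rodrigues(w["rvec"])[0]; print("cam pos",-Rw.T@w["tvec"],"axis",Rw[2], "x",Rw[0])
```

```text
shelf [ 438. -131.]
shelf [426. 167.]
shelf [719. 175.]
shelf [ 733. -115.]
[579.04559806  23.94579319] 2.579115114953723 2.2703785106697922 294.4806832745001 294.5655589371111
stoneA [447.  29.] shelf [-132.   11.]
stoneB [528.  34.] shelf [-50.  12.]
baseTop [557.  57.] shelf [-20.  34.]
tt [633.  51.] shelf [55. 25.]
trA [ 419. -144.] shelf [-168. -161.]
trB [ 419. -269.] shelf [-173. -286.]
trC [ 572. -278.] shelf [ -21. -301.]
trD [ 563. -147.] shelf [ -23. -170.]
barA [ 463. -209.] shelf [-127. -228.]
barB [ 541. -218.] shelf [ -49. -240.]
cadA [408. 311.] shelf [-158.  294.]
cadB [545. 326.] shelf [-21. 303.]
{'K': array([[305.22633098,   0.        , 318.05275154],
       [  0.        , 305.22633098, 201.12494708],
       [  0.        ,   0.        ,   1.        ]]), 'rvec': array([-2.42950445,  1.57867301,  0.22637384]), 'tvec': array([-674.68715688,  -36.15163495,  378.00654147])}
cam pos [ 338.65144103 -588.53135308  371.94716519] axis [-0.25513346 -0.11151932 -0.96045321] x [ 0.40601552 -0.91386452 -0.00174354]
```

```bash
cat >> h.py <<'E'
from scipy.spatial.transform import Rotation as Ro
def tcp():
    s=r.observe(); return np.array(s["tcp_pos"]), Ro.from_euler("xyz",s["tcp_rot"])
def go(pos,yaw_deg):
    "shift (m) and turn (deg) in tool axes from the present pose to tool-down pos,yaw"
    P,R=tcp(); T=Ro.from_euler("xyz",[np.pi,0,np.radians(yaw_deg)])
    print(pos,yaw_deg,":",(R.inv().apply(np.array(pos)-P)/1000).round(4),np.degrees((R.inv()*T).as_rotvec()).round(2))
E
python3 -c "
from h import *
go([530,20,380],90)"
```

```text
[530, 20, 380] 90 : [ 0.4925 -0.478  -0.1487] [ -0.1   -0.09 -66.06]
```

```bash
python3 -m inch '0.2 -0.19 -0.1 0 0 -30 1; 0.2 -0.19 -0.1 0 0 -30 1; 0.2 -0.19 -0.1 0 0 -30 1;0.3 -0.29 -0.149 0 0 -50 -0.2;0.49 -0.478 -0.149 0 0 -66 -0.2' 40; python3 -c "
from h import *
go([530,20,380],90)"
```

```text
clock: 0.72
tcp_pos: [386.4, -340.0, 325.6]
tcp_rot: [3.141, -0.001, 1.322]
ft_force: [0.2, 0.0, 0.5]
opening: 0.601
[530, 20, 380] 90 : [ 0.3843  0.0506 -0.054 ] [  0.04  -0.05 -14.26]
```

```bash
python3 -m inch '0.384 0.05 -0.054 0 0 -14 -0.2;0.384 0.05 -0.054 0 0 -14 -0.2;0.384 0.05 -0.054 0 0 -14 -0.2;0.384 0.05 -0.054 0 0 -14 -0.2;0.384 0.05 -0.054 0 0 -14 -0.2' && python3 -m inch '0.05 0 0 0 0 0 -0.2; 0.05 0 0 0 0 0 -0.2'; python3 -c "
from h import *
import pickle
go([530,20,380],90)
p=vision.camera_params('wrist');im=vision.camera('wrist');pickle.dump(p,open('w1.pkl','wb'))
cv2.imwrite('pics/w1.png',im)"
```

```text
clock: 1.35
tcp_pos: [500.2, -52.0, 368.6]
tcp_rot: [3.141, -0.001, 1.566]
ft_force: [0.6, -1.0, 0.2]
opening: 0.603
clock: 1.6
tcp_pos: [500.1, 1.1, 368.3]
tcp_rot: [3.141, -0.001, 1.572]
ft_force: [-0.2, 0.3, -1.1]
opening: 0.604
[530, 20, 380] 90 : [ 0.0189  0.0299 -0.0117] [ 0.01 -0.07  0.07]
```

View pics/w1.png

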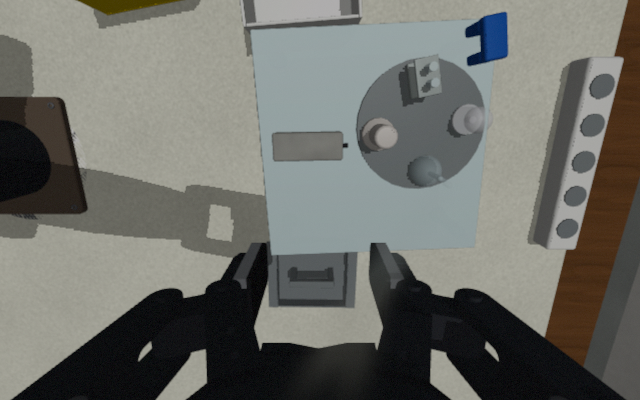

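Run:
```python
from h import *
import pickle
p=pickle.load(open('w1.pkl','rb'))
f=lambda u,v,z: toz((u,v),z,p)
C=np.array([f(*q,100) for q in((270,254),(252,27),(492,20),(474,246))])
print(C.round())
for n,q in dict(s1=(272,134,120),s2=(342,132,120),s3=(343,158,120),s4=(274,161,120),foot=(379,136,124),neckTop=(385,130,158),tt=(421,123,118),cad1=(245,25,88),cad2=(360,21,88),bar1=(289,272,54),bar2=(333,273,54),tl=(268,307,25),tr=(355,306,25)).items(): print(n,f(*q).round())
```

```text
[[ 430. -129.]
 [ 421.  170.]
 [ 708.  178.]
 [ 729. -116.]]
s1 [443.  46.]
s2 [530.  48.]
s3 [532.  16.]
s4 [444.  12.]
foot [576.  44.]
neckTop [576.  53.]
tt [629.  59.]
cad1 [410. 175.]
cad2 [552. 180.]
bar1 [ 452. -184.]
bar2 [ 526. -186.]
tl [ 409. -272.]
tr [ 569. -270.]
```

The stone's centre is near (488,31), the shelf's near (575,25) with 2° yaw, and the caddy's near (478,251). The counter base is near (576,45). I'll go down behind the stone on its −y side.

```bash
python3 -c "
from h import *
go([490,-28,130],92)"; python3 -m inch '-0.029 -0.01 0.238 0 0 -2 0.3;-0.029 -0.01 0.238 0 0 -2 0.3;-0.029 -0.01 0.238 0 0 -2 0.3;-0.029 -0.01 0.238 0 0 -2 0.3;-0.029 -0.01 0.238 0 0 -2 0.3'; python3 -c "
from h import *
go([490,-28,105],92)"
```

```text
[490, -28, 130] 92 : [-0.0275 -0.0101  0.2382] [-0.   -0.02 -2.06]
clock: 2.28
tcp_pos: [486.0, -30.2, 125.3]
tcp_rot: [-3.13, -0.003, 1.602]
ft_force: [-0.4, 0.4, 0.6]
opening: 0.349
[490, -28, 105] 92 : [0.002  0.0043 0.0203] [-0.64 -0.2  -0.23]
```

```bash
python3 -m inch '0.002 0.004 0.012 -0.6 0 0 0.3;0.002 0.004 0.02 -0.6 0 0 0.3;0.002 0.004 0.02 -0.6 0 0 0.3' && python3 -m inch '0.012 0 0 0 0 0 0.3;0.025 0 0 0 0 0 0.3;0.037 0 0 0 0 0 0.3;0.05 0 0 0 0 0 0.3;0.06 0 0 0 0 0 0.3'; python3 -c "
from h import *
im=vision.camera('wrist');cv2.imwrite('pics/w2.png',im)"
```

```text
clock: 2.65
tcp_pos: [490.2, -28.0, 105.9]
tcp_rot: [3.141, -0.003, 1.602]
ft_force: [-0.0, 0.1, 0.0]
opening: 0.351
clock: 3.28
tcp_pos: [488.5, 32.8, 106.5]
tcp_rot: [3.141, -0.003, 1.603]
ft_force: [0.2, -2.3, 1.4]
opening: 0.35
```

View pics/w2.png

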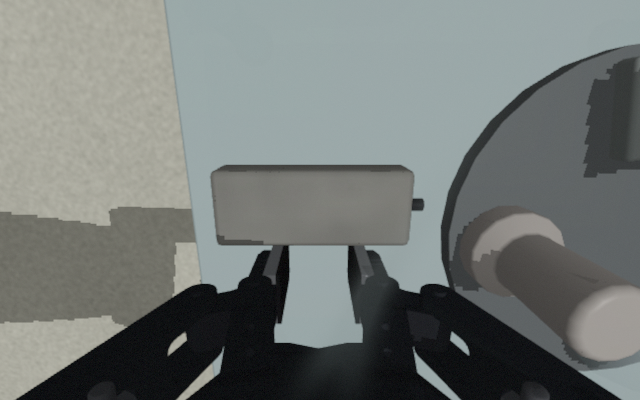

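The two fingers are pushing the stone squarely, so I'll keep going.

```bash
python3 -m inch '0.018 0 0 0 0 0 0.3;0.035 0 0 0 0 0 0.3;0.052 0 0 0 0 0 0.3;0.07 0 0 0 0 0 0.3;0.085 0 0 0 0 0 0.3' && python3 -m inch '0.015 0 0 0 0 0 0.3;0.03 0 0 0 0 0 0.3;0.045 0 0 0 0 0 0.3;0.06 0 0 0 0 0 0.3;0.072 0 0 0 0 0 0.3' && python3 -m inch '0.012 0 0 0 0 0 0.3;0.012 0 0 0 0 0 0.3'; python3 -c "
from h import *
import pickle
go([440,-110,330],90)
im=vision.camera('wrist');cv2.imwrite('pics/w3.png',im);pickle.dump(vision.camera_params('wrist'),open('w3.pkl','wb'))"
```

```text
clock: 3.95
tcp_pos: [485.2, 120.0, 106.3]
tcp_rot: [-3.142, -0.004, 1.603]
ft_force: [0.3, -0.3, -0.3]
opening: 0.35
clock: 4.58
tcp_pos: [482.7, 193.0, 106.6]
tcp_rot: [-3.141, -0.004, 1.604]
ft_force: [0.1, 0.3, -0.6]
opening: 0.351
clock: 4.82
tcp_pos: [482.3, 205.8, 106.6]
tcp_rot: [-3.141, -0.004, 1.605]
ft_force: [0.0, -0.6, -0.1]
opening: 0.349
[440, -110, 330] 90 : [-0.3132 -0.053  -0.2247] [-0.02 -0.25  1.95]
```

View pics/w3.png

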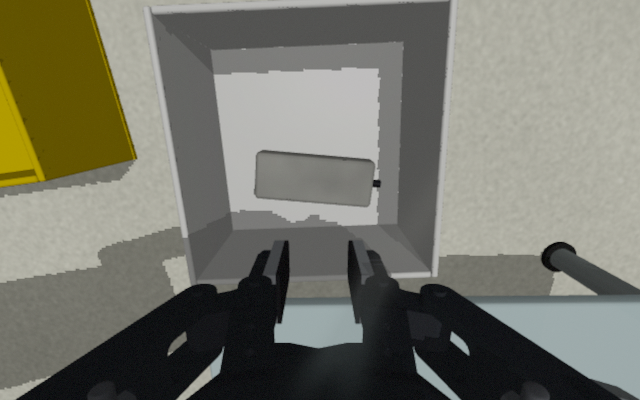

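The stone lies flat on the caddy floor. The rim's outer corners are at about (149,10), (452,1), (437,276) and (192,283), so I'll compute the caddy pose from those.

```bash
python3 - <<'E'
from h import *
import pickle
p=pickle.load(open('w3.pkl','rb'))
C=np.array([toz(q,88,p) for q in((192,282),(149,10),(453,1),(438,275))])
print(C.round(1)); print(C.mean(0))
for i in range(4): d=C[(i+1)%4]-C[i]; print(np.linalg.norm(d).round(1),np.degrees(np.arctan2(d[1],d[0])).round(1))
go([482,206,250],92)
E
python3 -m inch '0 0 -0.1 0 0 0 -1;0 0 -0.2 0 0 0 -1;0 0 -0.22 0 0 0 -1;0 0 -0.22 0 0 0 -1'
python3 -c "
from h import *
go([470,-150,300],45)"
```

```text
[[408.6 176.6]
 [400.  318.6]
 [540.5 327. ]
 [553.7 186.1]]
[475.7055266  252.05595346]
142.3 93.5
140.8 3.4
141.5 -84.7
145.4 -176.2
[482, 206, 250] 92 : [ 0.0013 -0.0003 -0.1434] [-0.02 -0.23 -0.07]
clock: 5.38
tcp_pos: [483.4, 204.2, 331.4]
tcp_rot: [3.135, -0.005, 1.604]
ft_force: [-0.3, 0.6, -0.3]
opening: 1.003
[470, -150, 300] 45 : [-0.3537 -0.0253  0.0295] [ 0.22 -0.42 46.88]
```

Run:
```python
from h import *
import pickle
p=vision.camera_params('wrist');im=vision.camera('wrist');pickle.dump(p,open('w4.pkl','wb'));cv2.imwrite('pics/w4.png',im)
q=proj([[478,252,88]],p)[0];print(q)
u,v=(q-[75,75]).astype(int).clip(0); c=im[v:v+150,u:u+150];print(u,v)
cv2.imwrite('pics/w4c.png',cv2.resize(c,(600,c.shape[0]*4),interpolation=cv2.INTER_CUBIC))
```

```text
[313.52937774 132.1396114 ]
238 57
```

View pics/w4c.png

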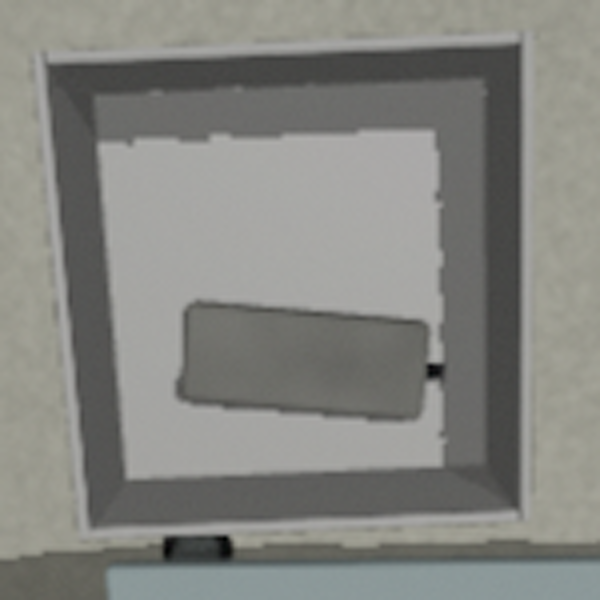

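Run:
```python
from h import *
import pickle
from scipy.optimize import least_squares
p=pickle.load(open('w4.pkl','rb'))
q=[(80,533),(35,52),(534,32),(526,520)]
q=np.array([(238+(u+.5)/4-.5,57+(v+.5)/4-.5) for u,v in q])
print(np.array([toz(x,88,p) for x in q]).round(1))
S=np.array([[-74,-74],[-74,74],[74,74],[74,-74]])
def m(x): return np.c_[S@shelfR(x[2]).T+x[:2],np.full(4,88+x[3])]
for lock in(0,1):
    s=least_squares(lambda x:(proj(m(x*[1,1,1,lock]),p)-q).ravel(),[478,252,.05,0],x_scale=[1,1,.01,1])
    print(s.x,np.degrees(s.x[2]),s.fun.round(1))
```

```text
[[407.6 176.4]
 [397.5 320.8]
 [542.9 331.1]
 [552.1 185.3]]
[4.75051539e+02 2.53053041e+02 6.67438299e-02 0.00000000e+00] 3.8241397607120184 [-1.1  1.6 -1.1 -1.1  0.9 -0.6  1.2  0.9]
[ 4.74937064e+02  2.53032460e+02  6.67381851e-02 -6.97406246e+00] 3.823816337353444 [-0.2  0.3  0.1 -0.3 -0.2  0.3  0.2 -0.3]
```

```bash
python3 -c "
from h import *
go([455,-208,290],0)"; python3 -m inch '-0.41 -0.015 0 0 0 92 -1;-0.41 -0.015 0 0 0 92 -1;-0.41 -0.015 0 0 0 92 -1;-0.41 -0.015 0 0 0 92 -1;-0.41 -0.015 0 0 0 92 -1' && python3 -c "
from h import *
go([455,-208,290],0)"
```

```text
[455, -208, 290] 0 : [-0.4115 -0.0438  0.0423] [ 0.26 -0.82 91.89]
clock: 6.05
tcp_pos: [482.3, -110.3, 330.8]
tcp_rot: [-3.139, -0.01, 0.66]
ft_force: [0.7, 0.2, -0.8]
opening: 0.998
[455, -208, 290] 0 : [-0.0819  0.0605  0.0398] [-0.32 -0.51 37.81]
```

```bash
python3 -m inch '-0.082 0.06 0.04 0 0 38 -1;-0.082 0.06 0.04 0 0 38 -1;-0.082 0.06 0.04 0 0 38 -1;-0.082 0.06 0.04 0 0 38 -1;-0.082 0.06 0.04 0 0 38 -1'
python3 - <<'E'
from h import *
import pickle
p=vision.camera_params('wrist');im=vision.camera('wrist');pickle.dump(p,open('w5.pkl','wb'));cv2.imwrite('pics/w5.png',im)
print(tcp()[0])
q=proj([[490,-208,25]],p)[0];print(q)
u,v=(q-[80,80]).astype(int).clip(0); c=im[v:v+150,u:u+160];print(u,v)
cv2.imwrite('pics/w5c.png',cv2.resize(c,(c.shape[1]*4,c.shape[0]*4),interpolation=cv2.INTER_CUBIC))
E
```

```text
clock: 6.68
tcp_pos: [454.1, -208.0, 289.1]
tcp_rot: [-3.133, -0.006, -0.003]
ft_force: [-0.3, -0.1, 0.5]
opening: 0.998
[ 454.22610536 -207.81324032  289.29077465]
[319.08545688 141.5270746 ]
239 61
```

View pics/w5c.png

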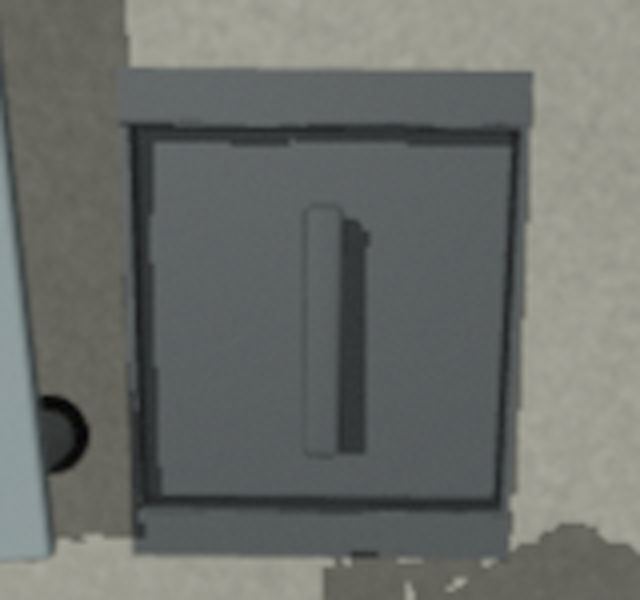

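Run:
```python
from h import *
import pickle
from scipy.optimize import least_squares
p=pickle.load(open('w5.pkl','rb'))
T=lambda q:np.array([(239+(u+.5)/4-.5,61+(v+.5)/4-.5) for u,v in q])
q=T([(120,70),(533,72),(136,554),(510,556),(305,204),(342,205),(304,457),(337,458)])
S=np.array([[79,65],[79,-65],[-79,65],[-79,-65],[38,6],[38,-6],[-38,6],[-38,-6]]);Z=np.r_[[25]*4,[54]*4]
def m(x): return np.c_[S@shelfR(x[2]).T+x[:2],Z+x[3]]
for lock in(0,1):
    s=least_squares(lambda x:(proj(m(x*[1,1,1,lock]),p)-q).ravel(),[490,-208,0,0],x_scale=[1,1,.01,1])
    print(s.x,np.degrees(s.x[2]),s.fun.round(1))
print(np.array([toz(x,54,p) for x in q[4:]]).mean(0))
go([493,-205,75],0)
```

```text
[ 4.89097100e+02 -2.08494697e+02 -8.95162997e-03  0.00000000e+00] -0.5128906172391586 [-1.  -0.8  0.5 -0.7 -0.5  0.7 -0.   1.  -0.3  0.2  0.5  0.  -0.3  0.1
  1.1 -0.1]
[ 4.88847404e+02 -2.08481216e+02 -8.95112907e-03 -4.06821907e+00] -0.5128619174695268 [-0.5 -0.2 -0.1 -0.1 -0.1  0.1 -0.5  0.3 -0.3  0.5  0.5  0.3 -0.2 -0.3
  1.  -0.5]
[ 489.15703062 -208.17741513]
[493, -205, 75] 0 : [ 0.0375 -0.0011  0.2145] [-0.48 -0.33 -0.11]
```

Tray centre (489,−208), yaw −0.5°. I'll descend on the handle with the gripper half open.

```bash
python3 -c "
from h import *
go([489,-208.4,80],-0.5)"; python3 -m inch '0.034 0.002 0.05 -0.5 -0.3 0 0;0.034 0.002 0.11 -0.5 -0.3 0.4 0;0.034 0.002 0.17 -0.5 -0.3 0.4 0;0.034 0.002 0.21 -0.5 -0.3 0.4 0;0.034 0.002 0.21 -0.5 -0.3 0.4 0' 60; python3 -c "
from h import *
go([489,-208.4,29],-0.5)"
```

```text
[489, -208.4, 80] -0.5 : [0.0336 0.0023 0.2095] [-0.48 -0.33  0.39]
clock: 7.35
tcp_pos: [486.8, -206.2, 75.7]
tcp_rot: [-3.137, 0.007, -0.007]
ft_force: [0.2, 0.8, -0.2]
opening: 0.5
[489, -208.4, 29] -0.5 : [0.0026 0.0024 0.0467] [-0.26  0.4   0.08]
```

```bash
python3 -m inch '0.0026 0.0024 0.02 -0.26 0.4 0 0;0.0026 0.0024 0.035 -0.26 0.4 0 0;0.0026 0.0024 0.046 -0.26 0.4 0 0;0.0026 0.0024 0.046 -0.26 0.4 0 0' && python3 -m inch '0 0 0 0 0 0 0.9;0 0 0 0 0 0 0.9;0 0 0 0 0 0 0.9;0 0 0 0 0 0 0.9;0 0 0 0 0 0 0.9' 60;  python3 -c "
from h import *
go([489,-208.4,29],-0.5)"
```

```text
clock: 7.85
tcp_pos: [488.9, -208.3, 29.6]
tcp_rot: [-3.141, 0.001, -0.007]
ft_force: [-0.3, 0.1, 1.2]
opening: 0.5
clock: 8.48
tcp_pos: [489.6, -208.6, 30.5]
tcp_rot: [3.141, -0.001, -0.007]
ft_force: [0.4, 0.9, 5.8]
opening: 0.125
[489, -208.4, 29] -0.5 : [-0.0006 -0.0002  0.0015] [ 0.02 -0.04  0.09]
```

```bash
python3 -m inch '0 0 -0.01 0 0 0 0.9;0 0 -0.04 0 0 0 0.9;0 0 -0.09 0 0 0 0.9;0 0 -0.14 0 0 0 0.9;0 0 -0.2 0 0 0 0.9' && python3 -m inch '0 0 -0.06 0 0 0 0.9;0 0 -0.07 0 0 0 0.9;0 0 -0.07 0 0 0 0.9'; python3 -c "
from h import *
go([475,253,280],3.8)"
```

```text
clock: 9.1
tcp_pos: [488.1, -207.8, 230.4]
tcp_rot: [-3.14, 0.002, -0.007]
ft_force: [0.9, -1.0, -2.4]
opening: 0.124
clock: 9.48
tcp_pos: [487.9, -207.7, 299.7]
tcp_rot: [-3.14, 0.003, -0.007]
ft_force: [-0.7, -0.5, -3.2]
opening: 0.127
[475, 253, 280] 3.8 : [-0.0161 -0.4606  0.0206] [-0.11  0.17 -4.21]
```

```bash
python3 -m inch '-0.004 -0.03 0 0 0 0 0.9;-0.006 -0.08 0 0 0 -1 0.9;-0.008 -0.13 0 0 0 -2 0.9;-0.008 -0.18 0 0 0 -2 0.9;-0.008 -0.23 0 0 0 -2 0.9' && python3 -m inch '-0.008 -0.04 0 0 0 -1 0.9;-0.008 -0.09 0 0 0 -2 0.9;-0.008 -0.14 0 0 0 -2 0.9;-0.008 -0.19 0 0 0 -2 0.9;-0.008 -0.22 0 0 0 -2 0.9' ; python3 -c "
from h import *
go([475,253,150],3.8)"
```

```text
clock: 10.1
tcp_pos: [479.7, 24.1, 296.0]
tcp_rot: [-3.139, 0.01, 0.027]
ft_force: [1.3, -0.3, -2.5]
opening: 0.12
clock: 10.72
tcp_pos: [463.6, 245.4, 292.2]
tcp_rot: [-3.14, 0.017, 0.064]
ft_force: [-0.2, -1.4, -2.9]
opening: 0.127
[475, 253, 150] 3.8 : [ 0.0142 -0.0066  0.142 ] [-0.11  0.96 -0.13]
```

```bash
python3 -m inch '0.0142 -0.0066 0.03 0 0.96 -0.1 0.9;0.0142 -0.0066 0.07 0 0.96 -0.1 0.9;0.0142 -0.0066 0.11 0 0.96 -0.1 0.9;0.0142 -0.0066 0.14 0 0.96 -0.1 0.9;0.0142 -0.0066 0.14 0 0.96 -0.1 0.9'
python3 - <<'E'
from h import *
import pickle
go([475,253,120],3.8)
p=vision.camera_params('wrist');im=vision.camera('wrist');pickle.dump(p,open('w6.pkl','wb'));cv2.imwrite('pics/w6.png',im)
go([475,253,120],3.8)
s=vision.camera('side')[220:340,230:390];cv2.imwrite('pics/s6.png',cv2.resize(s,None,fx=4,fy=4,interpolation=cv2.INTER_CUBIC))
a=cv2.resize(im,(560,350));b=cv2.resize(s,(333,250))
o=np.zeros((600,560,3),np.uint8);o[:350]=a;o[350:,:333]=b;cv2.imwrite('pics/c6.png',o)
E
```

```text
clock: 11.35
tcp_pos: [470.5, 251.5, 145.4]
tcp_rot: [3.14, 0.013, 0.066]
ft_force: [-1.0, 1.5, -3.1]
opening: 0.127
[475, 253, 120] 3.8 : [ 0.005  -0.0012  0.0253] [ 0.07  0.76 -0.03]
[475, 253, 120] 3.8 : [ 0.0027 -0.0007  0.0283] [-0.01  0.43 -0.03]
```

View pics/c6.png

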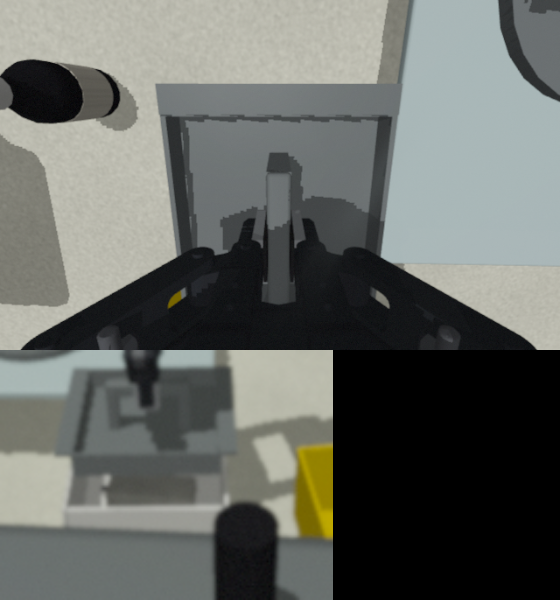

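```bash
python3 -m inch '0.0027 -0.0007 0.014 0 0.4 0 0.9;0.0027 -0.0007 0.028 0 0.4 0 0.9;0.0027 -0.0007 0.028 0 0.4 0 0.9'; python3 -c "
from h import *
go([475,253,97],3.8)"
```

```text
clock: 11.82
tcp_pos: [475.5, 253.2, 120.9]
tcp_rot: [-3.141, -0.001, 0.066]
ft_force: [-0.7, -0.0, -2.3]
opening: 0.131
[475, 253, 97] 3.8 : [-0.0006  0.0002  0.0239] [-0.02 -0.04 -0.03]
```

```bash
python3 -m inch '0 0 0.006 0 0 0 0.9;0 0 0.011 0 0 0 0.9;0 0 0.016 0 0 0 0.9;0 0 0.016 0 0 0 0.9' && python3 -m inch '0 0 0.003 0 0 0 0.9;0 0 0.005 0 0 0 0.9;0 0 0.007 0 0 0 0.9;0 0 0.007 0 0 0 0.9'
```

```text
clock: 12.32
tcp_pos: [475.2, 253.1, 104.4]
tcp_rot: [-3.141, 0.0, 0.066]
ft_force: [0.4, -0.2, -3.2]
opening: 0.127
clock: 12.82
tcp_pos: [475.1, 253.1, 97.2]
tcp_rot: [-3.142, 0.001, 0.066]
ft_force: [-0.1, -0.8, -1.7]
opening: 0.124
```

```bash
python3 -m inch '0 0 0.002 0 0 0 0.9;0 0 0.003 0 0 0 0.9' ; python3 -m inch '0 0 0 0 0 0 0.4;0 0 0 0 0 0 0.1;0 0 0 0 0 0 0.1;0 0 0 0 0 0 0.1'; python3 -m inch '0 0 -0.05 0 0 0 0.1;0 0 -0.1 0 0 0 0.1;0 0 -0.16 0 0 0 0.1;0 0 -0.2 0 0 0 0.1;0 0 -0.2 0 0 0 0.1';python3 - <<'E'
from h import *
import pickle
go([475,253,300],92)
p=vision.camera_params('wrist');im=vision.camera('wrist');pickle.dump(p,open('w7.pkl','wb'));cv2.imwrite('pics/w7.png',im)
go([475,253,300],92)
b=cv2.resize(vision.camera('side')[220:340,230:390],(333,250))
o=np.zeros((600,560,3),np.uint8);o[:350]=cv2.resize(im,(560,350));o[350:,:333]=b;cv2.imwrite('pics/c7.png',o)
E
```

```text
clock: 13.08
tcp_pos: [475.4, 253.2, 96.5]
tcp_rot: [3.141, 0.001, 0.066]
ft_force: [-7.0, -2.8, 12.3]
opening: 0.126
clock: 13.58
tcp_pos: [475.3, 253.1, 96.3]
tcp_rot: [3.141, 0.002, 0.066]
ft_force: [-0.8, 0.3, 0.2]
opening: 0.448
clock: 14.2
tcp_pos: [477.5, 253.9, 301.3]
tcp_rot: [-3.14, -0.007, 0.066]
ft_force: [0.3, -0.6, -0.8]
opening: 0.449
[475, 253, 300] 92 : [-0.0026  0.0007  0.0012] [  0.24  -0.41 -88.22]
[475, 253, 300] 92 : [-0.0013  0.0004 -0.0019] [ 7.000e-02 -1.100e-01 -8.822e+01]
```

View pics/c7.png

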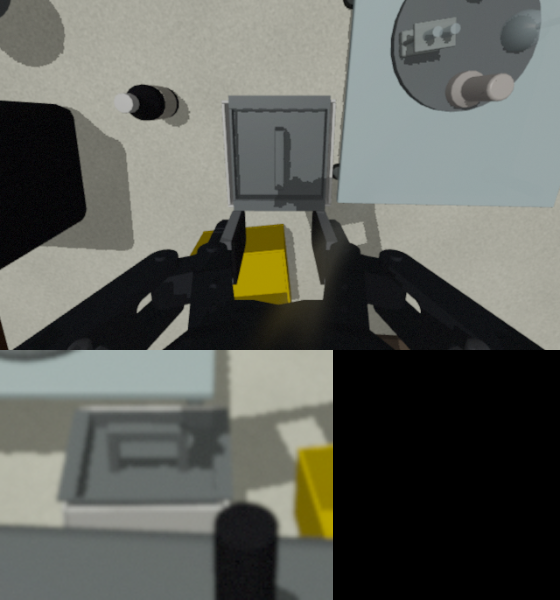

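The tray is seated level, with both lips on the rim. Next I'll take a near view of the base.

```bash
python3 -c "
from h import *
go([577,25,300],92)"; python3 -m inch '0.085 0.235 0 0 0 -88 -0.2;0.085 0.235 0 0 0 -88 -0.2;0.085 0.235 0 0 0 -88 -0.2;0.085 0.235 0 0 0 -88 -0.2;0.085 0.235 0 0 0 -88 -0.2' && python3 -c "
from h import *
go([577,25,300],92)"
```

```text
[577, 25, 300] 92 : [ 0.0863  0.2344 -0.0042] [-6.000e-02  1.100e-01 -8.822e+01]
clock: 14.92
tcp_pos: [575.5, 21.2, 292.4]
tcp_rot: [-3.136, 0.004, 0.95]
ft_force: [-0.3, 0.5, -0.2]
opening: 0.599
[577, 25, 300] 92 : [ 0.0039 -0.0011 -0.0076] [ -0.39   0.14 -37.57]
```

```bash
python3 -m inch '0.004 0 0 -0.4 0 -37.5 -0.2;0.004 0 0 -0.4 0 -37.5 -0.2;0.004 0 0 -0.4 0 -37.5 -0.2;0.004 0 0 -0.4 0 -37.5 -0.2;0.004 0 0 -0.4 0 -37.5 -0.2'
python3 - <<'E'
from h import *
import pickle
p=vision.camera_params('wrist');im=vision.camera('wrist');pickle.dump(p,open('w8.pkl','wb'));cv2.imwrite('pics/w8.png',im)
q=proj([[577,48,130]],p)[0]
u,v=(q-[100,75]).astype(int).clip(0); c=im[v:v+150,u:u+200];print(u,v)
cv2.imwrite('pics/w8c.png',cv2.resize(c,None,fx=4,fy=4,interpolation=cv2.INTER_CUBIC))
E
```

```text
clock: 15.55
tcp_pos: [576.9, 24.6, 289.5]
tcp_rot: [-3.136, 0.001, 1.603]
ft_force: [0.7, 0.0, 0.6]
opening: 0.602
219 86
```

View pics/w8c.png

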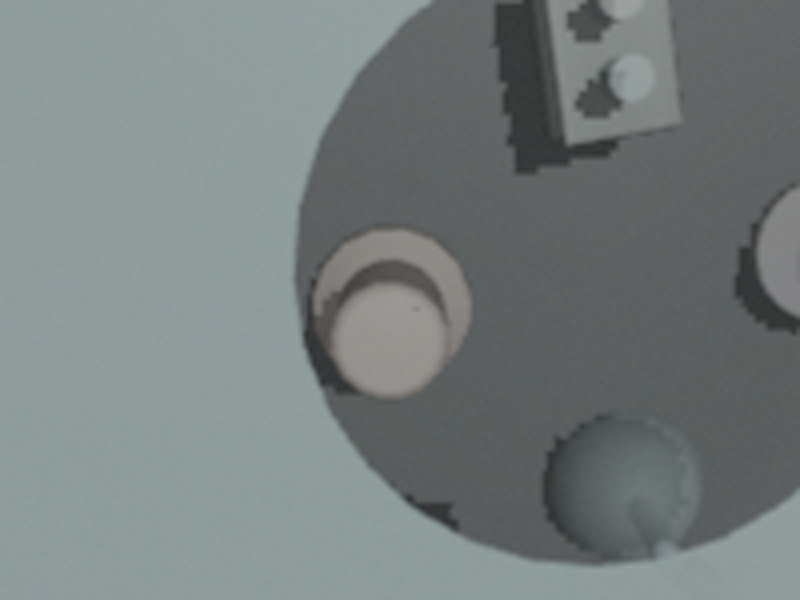

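Run:
```python
from h import *
import pickle
p=pickle.load(open('w8.pkl','rb'))
f=lambda u,v,z: toz((219+(u+.5)/4-.5,86+(v+.5)/4-.5),z,p)
print(f(389,338,176),f(392,306,130), f(330,338,176)-f(448,338,176), f(313,306,130)-f(472,306,130))
P,R=tcp()
go([575,47,200],92)
```

```text
[573.82775676  47.57037045] [574.04517041  47.07904951] [-24.9555814   -0.83794754] [-39.39106853  -1.31748725]
[575, 47, 200] 92 : [ 0.0226 -0.0009  0.09  ] [-0.26  0.09 -0.17]
```

```bash
python3 -m inch '0.0226 0 0.03 -0.26 0.1 0 -0.2;0.0228 0 0.06 -0.26 0.1 0 -0.2;0.0228 0 0.09 -0.26 0.1 0 -0.2;0.0228 0 0.09 -0.26 0.1 0 -0.2' && python3 -c "
from h import *
go([574,47.4,141],92)"
```

```text
clock: 16.1
tcp_pos: [573.5, 47.4, 196.0]
tcp_rot: [-3.134, -0.001, 1.602]
ft_force: [-0.3, -0.2, 0.0]
opening: 0.599
[574, 47.4, 141] 92 : [-0.0001  0.001   0.055 ] [-0.46 -0.06 -0.23]
```

```bash
python3 -m inch '0 0.0005 0.015 -0.4 0 0 -0.2;0 0.0005 0.03 -0.4 0 0 -0.2;0 0.0005 0.045 -0.4 0 0 -0.2;0 0.0005 0.055 -0.4 0 0 -0.2;0 0.0005 0.055 -0.4 0 0 -0.2' 25 && python3 -m inch '0 0 0 0 0 0 0.2;0 0 0 0 0 0 0.3;0 0 0 0 0 0 0.4;0 0 0 0 0 0 0.6;0 0 0 0 0 0 0.6' 25; python3 -m inch '0 0 0 0 0 0 0.6;0 0 0 0 0 0 0.6' 25
```

```text
clock: 16.73
tcp_pos: [572.9, 47.6, 139.8]
tcp_rot: [-3.139, -0.001, 1.602]
ft_force: [0.7, -0.6, -0.1]
opening: 0.602
clock: 17.35
tcp_pos: [573.4, 47.5, 140.5]
tcp_rot: [-3.14, -0.001, 1.602]
ft_force: [-1.2, 0.5, 3.2]
opening: 0.293
clock: 17.6
tcp_pos: [573.4, 47.5, 140.5]
tcp_rot: [-3.14, -0.001, 1.602]
ft_force: [0.5, 0.2, 1.7]
opening: 0.297
```

```bash
python3 -m inch '0 0 -0.01 0 0 0 0.6;0 0 -0.04 0 0 0 0.6;0 0 -0.07 0 0 0 0.6;0 0 -0.1 0 0 0 0.6;0 0 -0.12 0 0 0 0.6' 35; python3 -c "
from h import *
go([473,287,250],93.8)"
```

```text
clock: 18.23
tcp_pos: [573.8, 47.4, 262.4]
tcp_rot: [-3.141, -0.001, 1.602]
ft_force: [0.1, 0.7, -0.8]
opening: 0.299
[473, 287, 250] 93.8 : [ 0.2426 -0.0934  0.0127] [-0.01 -0.06 -2.04]
```

```bash
python3 -m inch '0.03 -0.015 0 0 0 -1 0.6;0.06 -0.03 0 0 0 -2 0.6;0.1 -0.045 0 0 0 -2 0.6;0.14 -0.06 0 0 0 -2 0.6;0.18 -0.075 0 0 0 -2 0.6' && python3 -m inch '0.04 -0.014 0 0 0 0 0.6;0.06 -0.018 0 0 0 0 0.6;0.06 -0.018 0 0 0 0 0.6'; python3 -c "
from h import *
go([473,287,130],93.8)"
```

```text
clock: 18.85
tcp_pos: [492.3, 226.0, 262.2]
tcp_rot: [-3.14, -0.001, 1.636]
ft_force: [0.7, -1.2, 0.4]
opening: 0.291
clock: 19.23
tcp_pos: [469.6, 285.6, 262.0]
tcp_rot: [-3.139, -0.0, 1.639]
ft_force: [-0.6, 0.2, -0.6]
opening: 0.293
[473, 287, 130] 93.8 : [0.0011 0.0038 0.1319] [-0.13 -0.03  0.1 ]
```

```bash
python3 -m inch '0.001 0.0035 0.03 0 0 0 0.6;0.001 0.0035 0.07 0 0 0 0.6;0.001 0.0035 0.11 0 0 0 0.6;0.001 0.0035 0.132 0 0 0 0.6;0.001 0.0035 0.132 0 0 0 0.6'; python3 -c "
from h import *
go([473,287,102],93.8)"
```

```text
clock: 19.85
tcp_pos: [471.4, 285.3, 127.4]
tcp_rot: [-3.134, 0.002, 1.638]
ft_force: [0.1, -0.6, -0.2]
opening: 0.291
[473, 287, 102] 93.8 : [0.0016 0.0019 0.0254] [-0.44  0.09  0.03]
```

```bash
python3 -m inch '0.0016 0.0019 0.008 -0.4 0 0 0.6;0.0016 0.0019 0.016 -0.4 0 0 0.6;0.0016 0.0019 0.025 -0.4 0 0 0.6;0.0016 0.0019 0.025 -0.4 0 0 0.6;0.0016 0.0019 0.025 -0.4 0 0 0.6'; python3 -m inch '0 0 0.003 0 0 0 0.6;0 0 0.006 0 0 0 0.6;0 0 0.007 0 0 0 0.6;0 0 0.007 0 0 0 0.6'
```

```text
clock: 20.48
tcp_pos: [473.2, 287.1, 102.6]
tcp_rot: [-3.141, 0.001, 1.638]
ft_force: [-0.3, -0.3, -1.1]
opening: 0.291
clock: 20.98
tcp_pos: [473.1, 287.0, 95.5]
tcp_rot: [-3.141, 0.002, 1.638]
ft_force: [0.0, 0.1, -0.2]
opening: 0.29
```

Now fine steps to contact, expected at about z = 91.5.

```bash
python3 -m inch '0 0 0.001 0 0 0 0.6;0 0 0.002 0 0 0 0.6;0 0 0.002 0 0 0 0.6'; python3 -m inch '0 0 0.0007 0 0 0 0.6;0 0 0.0013 0 0 0 0.6;0 0 0.0013 0 0 0 0.6'
```

```text
clock: 21.35
tcp_pos: [473.0, 287.0, 93.3]
tcp_rot: [-3.141, 0.002, 1.638]
ft_force: [0.9, -0.2, -0.8]
opening: 0.295
clock: 21.72
tcp_pos: [472.9, 287.0, 92.0]
tcp_rot: [-3.141, 0.002, 1.638]
ft_force: [-0.9, 0.5, -1.3]
opening: 0.291
```

```bash
for i in 1; do :; done; python3 -m inch '0 0 0.0005 0 0 0 0.6;0 0 0.001 0 0 0 0.6;0 0 0.001 0 0 0 0.6'; python3 -c "
from station import r
print(r.observe()['ft_force'])"
```

```text
clock: 22.1
tcp_pos: [473.1, 287.0, 91.6]
tcp_rot: [-3.141, 0.002, 1.638]
ft_force: [-2.0, -0.9, 2.7]
opening: 0.296
[-1.9685524  -0.91996347  2.67524731]
```

Contact, about 3 N. I'll release slowly and retreat upward.

```bash
python3 -m inch '0 0 0 0 0 0 0.38;0 0 0 0 0 0 0.3;0 0 0 0 0 0 0.2;0 0 0 0 0 0 0.05;0 0 0 0 0 0 0.05'; python3 -m inch '0 0 -0.02 0 0 0 0.05;0 0 -0.05 0 0 0 0.05;0 0 -0.1 0 0 0 0.05;0 0 -0.16 0 0 0 0.05;0 0 -0.2 0 0 0 0.05'; python3 -m inch '-0.06 0 0 0 0 0 0.05;-0.06 0 0 0 0 0 0.05;-0.06 0 0 0 0 0 0.05'
python3 - <<'E'
from h import *
p=vision.camera_params('wrist');im=vision.camera('wrist');cv2.imwrite('pics/w9.png',im)
q=proj([[475,253,88],[473,287,127],[473,287,69]],p);print(q)
b=cv2.resize(vision.camera('side')[160:320,190:350],(400,400),interpolation=cv2.INTER_CUBIC)
u,v=(q[0]-[80,80]).astype(int).clip(0);print(u,v);a=cv2.resize(im[v:v+160,u:u+160],(400,400),interpolation=cv2.INTER_CUBIC)
cv2.imwrite('pics/c9.png',np.hstack([a,b]))
E
```

```text
clock: 22.72
tcp_pos: [473.0, 287.0, 91.5]
tcp_rot: [-3.141, 0.002, 1.638]
ft_force: [-0.1, 0.4, 0.1]
opening: 0.473
clock: 23.35
tcp_pos: [473.8, 287.6, 295.1]
tcp_rot: [3.139, 0.001, 1.638]
ft_force: [0.1, -0.5, 0.1]
opening: 0.478
clock: 23.72
tcp_pos: [477.7, 227.7, 294.9]
tcp_rot: [3.139, 0.0, 1.637]
ft_force: [-0.6, -0.5, -0.5]
opening: 0.476
[[316.54468778 153.2944245 ]
 [316.69711189 123.6600497 ]
 [316.76539563 121.88542131]]
236 73
```

View pics/c9.png

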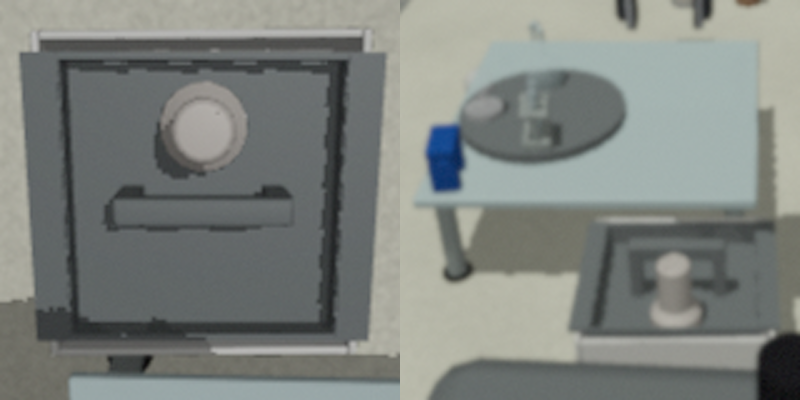

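```bash
python3 -c "
from station import r
print(r.observe()['clock']); print(r.sign_off())"
```

```text
23.825
the job is handed in; nothing more can be done
None
```

I packed the caddy in the order asked and handed the job in at 23.8 s of the 72 s allowed; the hand-in gives no verdict.

- **Air stone:** I pushed it along the lane with two fingers and it dropped over the edge. The wrist picture showed it lying flat on the caddy floor.
- **Divider tray:** I pinched it by the handle and lowered it until the lips met the rim, at about 12 N. The last pictures show it level, both lips on the rim. It sits about 2 mm off centre toward the shelf, against a limit of 12 mm.
- **Ceramic base:** I lowered it in small steps to about 3 N of contact, far below the 40 N limit, and released it slowly. It stands upright in the half of the tray farther from the shelf, clear of the handle and the walls.

In the last side view the other things on the turntable and the ornament look to be where they were. The bottles and the jar were not in that last view, so I did not recheck them. The arm ended clear, at about z = 295 mm.

One disagreement came up: from the wrist pictures the caddy measured about 142 to 146 mm across, not 148 mm. The camera calibration or my corner picking may be off by a few mm. The tray still went in without catching.

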